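# Shut and pin the clamshell jig

### The arm

A 6-joint arm with a two-finger parallel gripper is mounted at the origin on a cart in front of the work surface, level with it; the furniture and walls round the work are solid. World frame = base frame: x ahead of the robot, y to its left, z up, the work surface at z = 0. Lengths are in m, angles in rad, forces in N, time in s.
With the tool pointing down it reaches from about 0.25 to 0.8 m from the base axis. Payload 3.9 kg.
Tool frame: the origin (TCP) lies midway between the tips of the shut fingers; the grasp point (between the pads) lies 19 mm behind it; z points along the fingers, y is the line along which they close (so a half turn about z gives the same grasp; the last joint's range is limited). The gripper opens to 85 mm and grips with 20 to 120 N. Pads are 22 mm wide; open, the fingers measure 114 mm over their backs; the gripper's body (76 mm by 85 mm) begins 54 mm behind the grasp point. The pads swing forward as they close: fully open they stand 13 mm farther back than shut.
Start: joints at [-1.245, 0.26, -0.138, 1.173, 0, 1.571], TCP at [0.168, -0.497, 0.231] pointing down, gripper open.
Joint ranges: [-2.78, 2.78], [-0.83, 1.72], [-1.28, 1.37], [-1.9, 2.12], [-1.57, 1.48], [-3.14, 3.14]. Speed limits (rad/s): [2.57, 2.57, 3.14, 3.14, 3.14, 3.14].

### API

Orientations are given as a rotation vector (axis times angle).
In Python, from workcell import robot gives the robot as it stands.
- The arm moves only by the tool servo_tool, never from a script. Its argument "commands" is a list of rows, each a list of 6 numbers: the shift along the tool's x, y, z in units of 50 mm (1.0 is 50 mm), then the turn, a rotation vector about the tool's x, y, z in units of 5 degrees (1.0 is 5 degrees). A call has 1 to 5 rows; each row shifts and turns the commanded pose from where the row before left it, along the tool's axes as they then stand; what a row does not reach is not made up. A row lasts 1/10 s, in which the tool goes at most 50 mm and 8.59 degrees, less where a joint would pass 70% of its speed; a pose out of reach is approached as far as the arm can. A call is refused whole if a number of a shift passes 1 or a number of a turn 1, either way. A call with a gripper value outside its range is refused whole. "hand" is the opening, from -1 (shut) to 1 (fully open), so that 0 is half open, set as the call begins (left out, the last holds). The fingers move at their own pace and stop on an object; "force" is the grip in N (left out, the last holds). Time passes only in rows, so rows that do not move let the fingers close. It gives the time, the measured TCP pose, the force, the opening and the grip force at its end, in the units of the state.
- robot.sense(): the state, without advancing time (a new reading comes with each control period).
- robot.snapshot(name): name is "scene" or "side" or "wrist"; returns (picture, depth): 480x640x3 uint8, red, green, blue; 480x640 float32, m along the optical axis (not along the pixel's ray), 0 where there is no reading.
- robot.get_calibration(name): a dict with "camera_matrix" (3x3 intrinsics, pixels), "R" (3x3) and "t" (3): a world point X has camera coordinates R X + t. Camera axes: x right, y down, z forward; pixel columns grow to the right and rows downward; lengths in m; the calibration is good to about 2 mm. A picture is of the moment at which its call begins: read the wrist's pose just before it. get_calibration takes no time and is no camera call; for the wrist camera it gives the pose at the moment of the call.
- robot.sign_off(): hands the job in; it is judged then, once.
The state is a dict: "t": time; "q": joint angles; "joint_velocities": joint speeds; "tau": joint torques, N m; "ee_pos": TCP position; "ee_rot": TCP orientation; "force": force on the tool from outside, world axes, zero at the start; "wrist_torque": the same for the moment, N m; "finger_gap": finger opening in m; "grip_force": force on a finger pad.
Only numpy, scipy, OpenCV 4.12 (cv2) and the standard library are available. Lean on these libraries where they do the work, as an engineer would, in place of code of your own. Each camera call takes 0.05 s, during which the arm holds its last target. There are 200 camera calls.

### The job

Swing the open aluminium leaf of the blue clamshell jig down over the bearing, then take the red-knobbed locating pin from its wooden stand and push it through the hole in the leaf into the hole of the base. A spring holds the leaf slightly ajar, so press the pin down by its knob until its collar forces the leaf fully shut, and finish like that: still gripping the knob and pressing, touching the jig with nothing but the pin, so that a colleague can put the clamps on. Leave the wrench, the grease tin and the C-clamp where they are.

Things in the scene. Friction and masses are not known exactly. Their poses are not given: they have to be found in the camera images.
- jig: Blue steel base of the clamshell jig, bolted to the bench, 170 (x) x 110 (y) x 30 mm high, with 8 mm high bolted feet at both sides (152 mm wide over these); origin at the centre of its underside. The hinge lies along its y axis at its +x (far) end, 75 mm from the origin and 35 mm above the bench. A bearing lies sunk in a round nest at x = +15 mm, below the top face.
- jig_hole (a point): Centre of the mouth of the pin hole in the base's top face, 45 mm to -x from the base's origin, 30 mm above the bench; axes as the base's. The hole goes straight down through the base, 14.5 mm wide with a small chamfer.
- leaf (a joint): Angle of the leaf: 0 fully shut (flat on the base, leaf's top face 40 mm above the bench), grows as the free (-x) end swings up; stop at 1.3 rad. The hinge is stiff enough (0.15 N m) for the leaf to stay wherever it is left. Near shut a spring plunger in the base (about 3 to 8 N) lifts the leaf when it is released to about 0.05 to 0.08 rad; holding it fully shut takes about 8 N at the pin hole.
- leaf_hinge (a point): Point on the hinge axis at mid-width of the leaf, axes turn with the leaf: y along the hinge, x from the free edge towards the hinge, z out of the leaf's top face. The leaf is an aluminium plate 100 mm wide (y) and 10 mm thick (z -5 to +5 mm), reaching from x = -5 to x = -150 mm.
- leaf_hole (a point): Centre of the pin hole's mouth on the leaf's top (outer) face, 120 mm from the hinge axis; 14.5 mm wide with a small chamfer. The wider hole nearer the hinge is only a window over the bearing.
- leaf_edge (a point): Middle of the leaf's free edge, on its top face, 150 mm from the hinge axis.
- pin: Locating pin, about 80 to 140 g, upright in the wooden stand: steel shaft 12 mm thick and 34 mm long with a tapered foot, above it a steel collar 27 mm wide and 5 mm thick, above that a red ribbed knob 25 mm thick up to 44 mm above the collar's underside. Origin on the axis at the collar's underside, z up the pin.
- pin_tip (a point): Centre of the lower end of the pin's shaft, 34 mm below the collar's underside.
- stand: Fixed wooden block 64 x 64 x 38 mm with a 17 mm hole in which the pin's shaft stands, the collar resting on the block's top; origin at the centre of its underside.
- wrench: Small open-ended wrench lying on the bench, 26 x 163 x 9 mm (long along its y); origin at the centre of its underside. Bystander.
- grease_tin: Green round tin, 70 mm wide, 64 mm high; origin at the centre of its underside. Bystander.
- clamp: Orange C-clamp lying on the bench, 92 x 170 x 20 mm (long along its y); origin at the centre of its underside. Bystander.
Not all that is in view belongs to the job. There is more than one size of the pin; the job needs the largest.

How it is judged:
On the way, in this order (a step that is already met when the one before it is completed fails the run):
1. the leaf has been swung down to within 0.12 rad of shut (value of joint leaf below 0.12 rad), for 0.2 s.
2. the pin goes through the leaf at least 10 mm into the hole of the base (value of joint leaf below 0.12 rad and z of pin_tip in the frame of jig_hole below -0.01 m and horizontal distance between pin_tip and jig_hole below 0.005 m), for 0.1 s.
At the end, for the whole second after the job is handed in: Through the last second the leaf is shut to within 0.02 rad, the pin stands upright (0.12 rad) through leaf and base, tip 19 mm or more down the hole and within 5 mm of its axis; the gripper bears on the pin, the pin presses on the jig with over 4 N, the robot does not touch the jig (value of joint leaf below 0.02 rad and z of pin_tip in the frame of jig_hole below -0.019 m and horizontal distance between pin_tip and jig_hole below 0.005 m and angle between the z axis of pin and the z axis of jig, either way round below 0.12 rad and contact force between pin and jig above 4 N and contact force between the fingers and pin above 4 N and contact force between each of the arm, the fingers and jig below 0.5 N); the arm keeps its last pose, push and grip.
It fails at once if a bystander (wrench, grease tin, C-clamp) is shifted by more than 25 mm (distance of any of wrench, grease_tin, clamp from where it was at the start of the episode above 0.025 m).
It also fails if it takes over 61 s, if anything falls off the work surface, if the arm or the gripper's body presses on something with over 40 N, if the wrist force passes 120 N, or if a joint passes its speed limit or range.

## Working session

There is one attempt and no reset: what is moved stays moved. The work goes in short steps, Python scripts to look and compute and a tool call to move; the robot and the scene stay as the last step left them, time stands still between calls to the robot, and variables do not carry over. Pictures are saved under pics/ and viewed, at most 10 in all, crops included, and the job is handed in when it is done.

Besides the shell and the picture viewer there is one more tool, called after "Request:" by a JSON object that holds its "fn" and its "kwargs". servo_tool: Moves the arm, as the interface text tells. Its arguments: {"type":"object","properties":{"commands":{"type":"array","items":{"type":"array","items":{"type":"number"}}},"hand":{"type":"number"},"force":{"type":"number"}},"required":["commands"]}

```bash
mkdir -p pics; ls
cat > h.py <<'E'
import numpy as np, cv2
from workcell import robot
from scipy.spatial.transform import Rotation as Ro
def snap(n):
    c=robot.get_calibration(n); p,d=robot.snapshot(n); return p,d,c
def save(p,f): cv2.imwrite('pics/'+f,p[...,::-1])
def pts(d,c):
    K=np.array(c['camera_matrix']);R=np.array(c['R']);t=np.array(c['t'])
    v,u=np.mgrid[:d.shape[0],:d.shape[1]]
    P=np.stack([(u-K[0,2])/K[0,0]*d,(v-K[1,2])/K[1,1]*d,d],-1)
    return (P-t)@R
def ray(u,v,c,z):
    K=np.array(c['camera_matrix']);R=np.array(c['R']);t=np.array(c['t'])
    o=-R.T@t; r=R.T@np.linalg.solve(K,[u,v,1.]); return o+r*(z-o[2])/r[2]
def proj(X,c):
    K=np.array(c['camera_matrix']);x=K@(np.array(c['R'])@np.array(X)+np.array(c['t'])); return x[:2]/x[2]
E
python3 - <<'E'
from h import *
s=robot.sense(); print(s)
a,d,c=snap('scene'); save(a,'scene0.png'); np.savez('scene0',a=a,d=d)
b,e,f=snap('side'); save(b,'side0.png'); np.savez('side0',a=b,d=e)
for k in (c,f): print(-np.array(k['R']).T@np.array(k['t']))
E
```

```text
pics
{'t': 0.0, 'q': array([-1.24498807e+00,  2.60645931e-01, -1.39408089e-01,  1.17269008e+00,
       -1.75934162e-05,  1.57077698e+00]), 'joint_velocities': array([-5.43671162e-04, -1.70490751e-04,  2.51743740e-04, -1.68967875e-03,
        1.23043418e-03,  4.01994225e-05]), 'tau': array([ 4.75198317e-05, -4.05674851e+01,  2.53924906e+01,  1.85656623e-02,
       -1.81296650e-04, -2.42813343e-06]), 'ee_pos': array([ 0.16781065, -0.49672217,  0.23047011]), 'ee_rot': array([-3.09810065e+00, -5.09236570e-01,  5.23134182e-04]), 'force': array([ 0.067239  , -0.15304003,  0.43242374]), 'wrist_torque': array([-0.0089605 , -0.00627737,  0.01858132]), 'grip_force': 0.0, 'finger_gap': 0.08567053283249546}
[-0.28326542  0.74695147  0.52475449]
[0.51103614 0.86143607 0.54174553]
```

View pics/scene0.png

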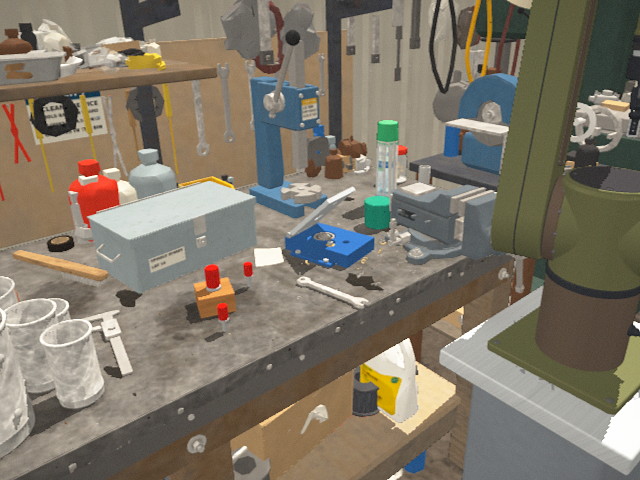

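View pics/side0.png

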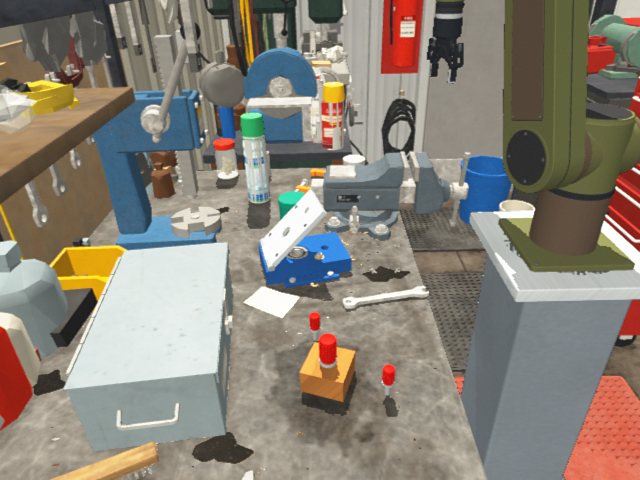

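The scene view shows the blue jig at about (330,245) with its leaf open at about (322,212). There are three red-knobbed pins: one in the wooden stand at (212,277), and two loose ones at (248,268) and (222,318). The side view shows the same three at (328,350), (314,322) and (388,375). The pin in the stand is clearly the largest and matches the description. Next I'll measure and make a confirming crop.

Run:
```python
from h import *
for n in ('scene','side'):
    z=np.load(n+'0.npz'); a,d=z['a'],z['d']; c=robot.get_calibration(n)
    P=pts(d,c); H=cv2.cvtColor(a,cv2.COLOR_RGB2HSV); h,s,v=H[...,0],H[...,1],H[...,2]
    ok=(d>0)&(P[...,0]>0.2)&(P[...,0]<0.9)&(P[...,1]<0.75)&(P[...,2]<.3)&(P[...,2]>-.02)
    red=ok&((h<6)|(h>174))&(s>150)&(v>80)
    m,L,st,ce=cv2.connectedComponentsWithStats(red.astype(np.uint8))
    for i in range(1,m):
        if st[i,4]>25:
            q=P[L==i]; print(n,'red',st[i],q.min(0).round(3),q.max(0).round(3),np.median(q,0).round(3))
    og=ok&(h>8)&(h<20)&(s>150)&(P[...,2]>.03)
    m,L,st,ce=cv2.connectedComponentsWithStats(og.astype(np.uint8))
    for i in range(1,m):
        if st[i,4]>100:
            q=P[L==i]; q=q[abs(q[:,2]-np.percentile(q[:,2],90))<.004]; print(n,'orange',st[i],q[:,2].mean(),cv2.minAreaRect(q[:,:2].astype(np.float32)))
    bl=ok&(h>100)&(h<125)&(s>150)&(P[...,1]<.35)&(P[...,0]<.75)&(P[...,2]>.005)
    m,L,st,ce=cv2.connectedComponentsWithStats(bl.astype(np.uint8))
    for i in range(1,m):
        if st[i,4]>300:
            q=P[L==i]; print(n,'blue',st[i],q.min(0).round(3),q.max(0).round(3))
            t=q[abs(q[:,2]-.03)<.004]; 
            if len(t)>50: print(' top',len(t),t[:,2].mean(),cv2.minAreaRect(t[:,:2].astype(np.float32)))
            b=q; print(' all',cv2.minAreaRect(b[:,:2].astype(np.float32)))
    gr=ok&(h>70)&(h<90)&(s>120)&(P[...,2]<.08)
    if gr.any(): q=P[gr]; print(n,'tin',q.min(0),q.max(0))
z=np.load('side0.npz')['a']
cv2.imwrite('pics/crop1.png',cv2.resize(z[180:420,230:450],None,fx=2.4,fy=2.4,interpolation=cv2.INTER_CUBIC)[...,::-1])
```

```text
scene red [398 145   9  10  72] [ 0.758 -0.452  0.088] [ 0.804 -0.399  0.106] [ 0.766 -0.418  0.101]
scene red [243 262  10  15 110] [ 0.518  0.221 -0.003] [0.616 0.291 0.054] [0.523 0.284 0.043]
scene red [205 264  15  24 296] [ 0.494  0.287 -0.001] [0.647 0.381 0.084] [0.5   0.371 0.068]
scene red [217 303  12  18 159] [0.414 0.361 0.001] [0.477 0.406 0.054] [0.42  0.399 0.043]
scene orange [194 278  40  26 555] 0.03791715799261458 ((0.5072320699691772, 0.36897891759872437), (0.06386037170886993, 0.06658884882926941), 71.45459747314453)
scene blue [ 286  223   88   44 2152] [ 0.456 -0.022  0.005] [0.631 0.139 0.033]
 top 1250 0.029661257180851254 ((0.5484007000923157, 0.052640028297901154), (0.16511434316635132, 0.11456913501024246), 15.349958419799805)
 all ((0.5471290349960327, 0.06226779893040657), (0.16815730929374695, 0.1342393457889557), 15.120088577270508)
scene tin [ 5.43992689e-01 -1.62904477e-01 -2.51104837e-04] [ 0.61117484 -0.09278447  0.06644306]
side red [322 102   7  13  72] [ 0.49  -0.652  0.112] [ 0.509 -0.629  0.15 ] [ 0.502 -0.641  0.131]
side red [322 121  10  2
[... 343 characters left out ...]
 [0.51  0.378 0.075]
side red [382 364  13  21 223] [0.408 0.34  0.001] [0.434 0.408 0.056] [0.426 0.404 0.048]
side orange [300 343  55  45 917] 0.0391348276754234 ((0.5088591575622559, 0.36964142322540283), (0.06672526150941849, 0.06415656208992004), 70.99099731445312)
side blue [ 259  232   92   56 2584] [ 0.46  -0.019  0.005] [0.649 0.142 0.034]
 top 1507 0.030479087629743586 ((0.5539500713348389, 0.054351672530174255), (0.1699596494436264, 0.11511388421058655), 14.643366813659668)
 all ((0.5512949228286743, 0.06451249867677689), (0.17091885209083557, 0.13508816063404083), 15.087013244628906)
side tin [ 5.56407892e-01 -2.89043208e-01 -5.00516450e-04] [ 0.6823064  -0.08904756  0.06703122]
```

View pics/crop1.png

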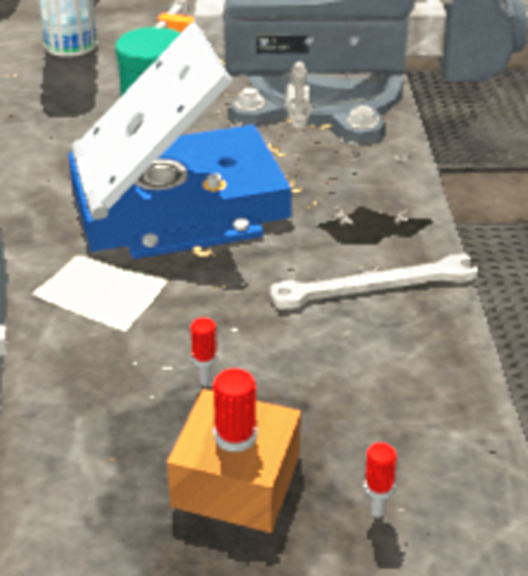

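The crop confirms the middle pin, at crop (235,410) on the wooden stand, is the largest. The two loose ones, at (204,345) and (380,470), are clearly smaller. The leaf stands open at about 45–50°. Next I need the leaf angle, the pin axis and the obstacles along the way.

Run:
```python
from h import *
J=np.array([.551,.0538]); yaw=np.radians(15); ex=np.array([np.cos(yaw),np.sin(yaw)]); ey=np.array([-ex[1],ex[0]])
rays=[]; allP=[]
for n,box in (('scene',(205,264,15,24)),('side',(318,334,19,30))):
    z=np.load(n+'0.npz'); a,d=z['a'],z['d']; c=robot.get_calibration(n); P=pts(d,c); allP.append(P[d>0])
    H=cv2.cvtColor(a,cv2.COLOR_RGB2HSV); x,y,w,h=box
    u,v=x+(w-1)/2,y+(h-1)/2
    o=ray(u,v,c,0.2); r=ray(u,v,c,0.0)-o; rays.append((o,r/np.linalg.norm(r)))
    L=np.concatenate([(P[...,:2]-J)@np.stack([ex,ey],1),P[...,2:]],-1)
    m=(d>0)&(L[...,0]>-.08)&(L[...,0]<.09)&(abs(L[...,1])<.06)&(L[...,2]>.05)&(L[...,2]<.2)&(H[...,1]<60)
    q=L[m]; print(n,len(q),q.min(0).round(3),q.max(0).round(3))
    k=np.polyfit(q[:,0],q[:,2],1); print('slope',k,np.degrees(np.arctan(k[0])),'z at .075',np.polyval(k,.075))
A=sum(np.eye(3)-np.outer(r,r) for o,r in rays); b=sum((np.eye(3)-np.outer(r,r))@o for o,r in rays)
X=np.linalg.solve(A,b); print('knob mid',X,[np.linalg.norm(np.cross(X-o,r)) for o,r in rays])
Q=np.concatenate(allP)
# height map 5cm grid
xs=np.arange(.1,.85,.06); ys=np.arange(.5,-.66,-.06)
print('y\\x',xs.round(2))
for yy in ys:
    print('%5.2f'%yy,[ '%3d'%(1000*Q[m,2].max()) if (m:=(abs(Q[:,0]-xx)<.03)&(abs(Q[:,1]-yy)<.03)&(Q[:,2]<.45)).any() else '  .' for xx in xs])
s=robot.sense(); print(Ro.from_rotvec(s['ee_rot']).as_matrix().round(3))
```

```text
scene 613 [-0.036 -0.054  0.05 ] [0.068 0.052 0.143]
slope [-0.96026778  0.10525341] -43.83884379468616 z at .075 0.03323332793471387
side 1932 [-0.034 -0.055  0.05 ] [0.072 0.053 0.144]
slope [-0.93324183  0.11484743] -43.02226378720835 z at .075 0.044854289314279386
knob mid [0.51025513 0.36659671 0.06222332] [np.float64(0.0004877154153455481), np.float64(0.0004877154153455656)]
y\x [0.1  0.16 0.22 0.28 0.34 0.4  0.46 0.52 0.58 0.64 0.7  0.76 0.82]
 0.50 ['  .', '  .', '  .', '  .', '  4', '  5', '  4', '  6', '  8', '  6', '121', '443', '443']
 0.44 ['  .', '  .', '  .', '  .', '  3', '  4', ' 40', ' 39', '  4', '122', '123', '392', '443']
 0.38 ['  .', '  .', '  .', '  .', '  4', ' 55', ' 53', ' 85', '  4', '122', '122', '392', '443']
 0.32 ['  .', '  .', '  .', '  .', '  3', '  3', ' 41', ' 55', '  3', '122', '122', '392', '429']
 0.26 ['  .', '  .', '  .', '  .', '  4', '  6', '  3', ' 55', '  3', '122', '122', '391', '422']
 0.20 ['  .', '  .', '  .', '  .', ' 12', ' 12', ' 12', '  4', ' 10', '116', '121', '392', '392']
 0.14 ['229', '  4', '  .', '  .', ' 12', '  9', ' 10', '
[... 694 characters left out ...]
, ' 20', '225', '226', '  3', '  3']
-0.34 ['  .', '  .', '  .', '  .', '-53', ' 54', ' 53', '  1', ' 19', '  2', '449', '  3', '  2']
-0.40 ['  .', '347', '  .', '  .', '-118', ' 55', ' 56', ' 19', '  3', ' 70', '448', '106', '106']
-0.46 ['  .', '449', '449', '  .', '-119', '-121', '  .', '  1', '  3', '  2', '363', '445', '105']
-0.52 ['  .', '404', '446', '  .', '  .', '  .', '  .', '  .', '  .', '  .', '337', '449', '  .']
-0.58 ['  .', '346', '346', '  .', '  .', ' -4', ' -5', '167', '167', '167', '444', '449', ' -3']
-0.64 ['  .', '  .', '  .', '  .', '  .', ' -2', '207', '258', '300', '307', '434', '448', '212']
[[ 0.947  0.32  -0.001]
 [ 0.32  -0.947  0.002]
 [ 0.    -0.002 -1.   ]]
```

Request:
{"fn": "servo_tool", "kwargs": {"commands": [[0,0,-0.6,0,0,-1],[0,0,-0.6,0,0,-1],[0,0,0,0,0,-1],[0,0,0,0,0,-1],[0,0,0,0,0,-1]], "hand": -1}}

```text
t: 0.6
ee_pos: [0.168, -0.4972, 0.2912]
ee_rot: [-2.914, -1.173, -0.0]
force: [-0.2, -0.5, 0.6]
finger_gap: 0.0124
grip_force: 0.0
```

Request:
{"fn": "servo_tool", "kwargs": {"commands": [[0,0,0,0,0,-1],[0,0,0,0,0,-1],[0,0,0,0,0,-1],[0,0,0,0,0,-1],[0,0,0,0,0,-1]]}}

```text
t: 1.1
ee_pos: [0.1679, -0.497, 0.2908]
ee_rot: [-2.59, -1.776, -0.001]
force: [0.4, 0.2, 0.4]
finger_gap: 0.0
grip_force: 0.0
```

Request:
{"fn": "servo_tool", "kwargs": {"commands": [[0,0,0,0,0,-1],[0,0,0,0,0,-1],[0,0,0,0,0,-1],[0,0,0,0,0,-1],[0,0,0,0,0,-0.26]]}}

```text
t: 1.6
ee_pos: [0.1679, -0.4971, 0.2908]
ee_rot: [-2.22, -2.221, -0.001]
force: [0.5, 0.3, 0.4]
finger_gap: -0.0
grip_force: 0.0
```

Request:
{"fn": "servo_tool", "kwargs": {"commands": [[0.7,0.52,0,0,0,0],[0.7,0.52,0,0,0,0],[0.7,0.52,0,0,0,0],[0.7,0.52,0,0,0,0],[0.7,0.52,0,0,0,0]]}}

```text
t: 2.1
ee_pos: [0.2987, -0.3209, 0.2912]
ee_rot: [-2.224, -2.219, -0.0]
force: [0.2, -0.6, -0.4]
finger_gap: 0.0003
grip_force: 0.0
```

Request:
{"fn": "servo_tool", "kwargs": {"commands": [[0.7,0.52,0,0,0,0],[0.7,0.52,0,0,0,0],[0.7,0.52,0,0,0,0],[0.7,0.52,0,0,0,0],[0.7,0.52,0,0,0,0]]}}

```text
t: 2.6
ee_pos: [0.4289, -0.1459, 0.2913]
ee_rot: [2.223, 2.219, -0.0]
force: [0.6, -0.5, 1.1]
finger_gap: -0.0
grip_force: 0.0
```

Request:
{"fn": "servo_tool", "kwargs": {"commands": [[0.7,0.52,0,0,0,0],[0.7,0.52,0,0,0,0],[0.7,0.52,0,0,0,0],[0.7,0.52,0,0,0,0],[0.7,0.52,0,0,0,0]]}}

```text
t: 3.1
ee_pos: [0.559, 0.0291, 0.291]
ee_rot: [-2.223, -2.22, 0.001]
force: [0.8, -0.9, -0.0]
finger_gap: 0.0002
grip_force: 0.0
```

Request:
{"fn": "servo_tool", "kwargs": {"commands": [[0,0,0.7,0,0,0],[0,0,0.7,0,0,0],[0,0,0.6,0,0,0],[-0.1,0,0.4,0,0,0],[0,-0.06,0.3,0,0,0]]}}

```text
t: 3.6
ee_pos: [0.5543, 0.0221, 0.1541]
ee_rot: [-2.222, -2.218, 0.004]
force: [-0.6, 0.5, 0.3]
finger_gap: -0.0002
grip_force: 0.0
```

Request:
{"fn": "servo_tool", "kwargs": {"commands": [[0,-0.06,0.2,0,0,0],[0,-0.06,0.2,0,0,0],[0,-0.06,0.2,0,0,0],[0,-0.06,0.2,0,0,0],[0,-0.06,0.2,0,0,0]]}}

```text
t: 4.1
ee_pos: [0.5404, 0.0224, 0.106]
ee_rot: [2.222, 2.22, 0.001]
force: [0.2, -0.4, 0.2]
finger_gap: 0.0001
grip_force: 0.2
```

Request:
{"fn": "servo_tool", "kwargs": {"commands": [[0,-0.06,0.2,0,0,0],[0,-0.06,0.2,0,0,0],[0,-0.06,0.2,0,0,0],[0,0,0.2,0,0,0],[0,0,0.2,0,0,0]]}}

```text
t: 4.6
ee_pos: [0.5312, 0.0225, 0.0555]
ee_rot: [-2.222, -2.221, -0.0]
force: [-0.2, 0.9, -0.6]
finger_gap: -0.0002
grip_force: 0.2
```

Run:
```python
from h import *
a,d,c=snap('side'); save(cv2.resize(a[150:350,200:460],None,fx=2.5,fy=2.5),'side1.png')
print(robot.sense()['force'])
```

```text
[-0.24726706  0.92479249 -1.0279955 ]
```

View pics/side1.png

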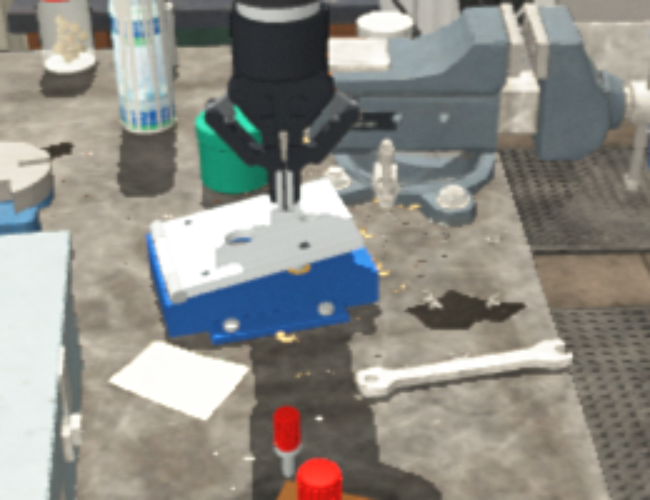

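The leaf, at crop (260,240), follows the closed fingers down and stands slightly open. I'll keep pressing slowly.

Request:
{"fn": "servo_tool", "kwargs": {"commands": [[0,0,0.1,0,0,0],[0,0,0.08,0,0,0],[0,0,0.04,0,0,0],[0,0,0.04,0,0,0],[0,0,0,0,0,0]]}}

```text
t: 5.15
ee_pos: [0.5313, 0.0223, 0.0434]
ee_rot: [2.222, 2.221, -0.0]
force: [-0.9, -0.7, 1.5]
finger_gap: -0.0001
grip_force: 1.0
```

Request:
{"fn": "servo_tool", "kwargs": {"commands": [[0,0,0,0,0,0],[0,0,0,0,0,0]]}}

```text
t: 5.35
ee_pos: [0.5314, 0.0224, 0.0434]
ee_rot: [2.222, 2.221, 0.0]
force: [-1.5, -0.3, 2.4]
finger_gap: -0.0001
grip_force: 1.2
```

Request:
{"fn": "servo_tool", "kwargs": {"commands": [[0,0,-0.4,0,0,0],[0,0,-0.9,0,0,0],[0,0,-0.9,0,0,0],[0,0,-0.9,0,0,0],[0,0,-0.5,0,0,0]], "hand": 0.3}}

```text
t: 5.85
ee_pos: [0.5335, 0.0226, 0.2274]
ee_rot: [2.219, 2.218, 0.008]
force: [0.6, 0.1, 0.5]
finger_gap: 0.0552
grip_force: 0.0
```

Request:
{"fn": "servo_tool", "kwargs": {"commands": [[0,0,0,0,0,0],[0,0,0,0,0,0]]}}

```text
t: 6.05
ee_pos: [0.532, 0.0225, 0.2236]
ee_rot: [2.221, 2.22, 0.002]
force: [0.1, -0.5, -0.9]
finger_gap: 0.0555
grip_force: 0.0
```

Run:
```python
from h import *
s=robot.sense()
a,d,c=snap('wrist'); save(a,'wrist1.png'); np.savez('wrist1',a=a,d=d,**{k:np.array(c[k]) for k in('camera_matrix','R','t')})
print('cam',-np.array(c['R']).T@np.array(c['t']),np.array(c['R'])[2],s['finger_gap'])
print('leaf hole pred',proj([.5075,.0422,.045],c))
```

```text
cam [0.53347723 0.10116024 0.36668805] [ 0.00280693 -0.3082906  -0.95128809] 0.055504038947718826
leaf hole pred [279.94329689 187.07827964]
```

View pics/wrist1.png

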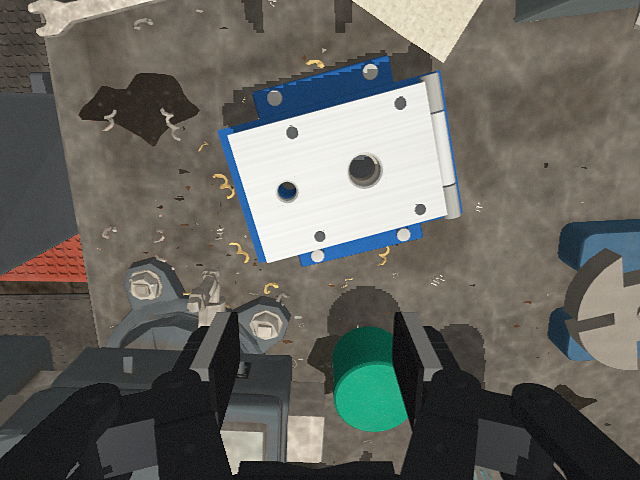

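The wrist view shows the leaf nearly shut, with its pin hole at (287,191), the bearing window at (365,170), and the tin and vise clear of the work. I'll measure the hole position.

```bash
cat >> h.py <<'E'
def hole(a,c,u0,v0,z,r=22):
    g=cv2.cvtColor(a,cv2.COLOR_RGB2GRAY); u0,v0=int(u0),int(v0)
    w=g[v0-r:v0+r,u0-r:u0+r]; _,b=cv2.threshold(w,0,255,cv2.THRESH_BINARY_INV+cv2.THRESH_OTSU)
    cs,_=cv2.findContours(b,cv2.RETR_EXTERNAL,cv2.CHAIN_APPROX_NONE); k=max(cs,key=cv2.contourArea)
    e=cv2.fitEllipse(k); u,v=e[0][0]+u0-r,e[0][1]+v0-r
    return (u,v),e[1],ray(u,v,c,z)
E
python3 - <<'E'
from h import *
z=np.load('wrist1.npz'); a,d=z['a'],z['d']; c=dict(camera_matrix=z['camera_matrix'],R=z['R'],t=z['t'])
print(hole(a,c,287,191,.048))
P=pts(d,c); H=cv2.cvtColor(a,cv2.COLOR_RGB2HSV)
m=(d>0)&(H[...,1]<40)&(H[...,2]>200)&(P[...,2]>.036)&(P[...,2]<.06)&(P[...,1]<.16)&(P[...,1]>-.03)&(P[...,0]<.66)
q=P[m]; print(len(q),cv2.minAreaRect(q[:,:2].astype(np.float32)))
print('plane',np.linalg.lstsq(np.c_[q[:,:2],np.ones(len(q))],q[:,2],rcond=None)[0], q[:,2].mean())
E
```

```text
((286.6502876281738, 190.96545028686523), (18.14525604248047, 18.82822036743164), array([0.51267267, 0.03982747, 0.048     ]))
25175 ((0.558800995349884, 0.051485128700733185), (0.15538306534290314, 0.10616365075111389), 14.53990364074707)
plane [-0.06450009 -0.01814476  0.08248971] 0.04568622885277161
```

Request:
{"fn": "servo_tool", "kwargs": {"commands": [[0.6,0,-0.35,0,0,0],[0.7,0,-0.35,0,0,0],[0.7,0,0,0,0,0],[0.7,0,0,0,0,0],[0.7,0,0,0,0,0]]}}

```text
t: 6.6
ee_pos: [0.5305, 0.1935, 0.2562]
ee_rot: [-2.221, -2.22, 0.005]
force: [0.9, -0.8, 0.4]
finger_gap: 0.0558
grip_force: 0.0
```

Request:
{"fn": "servo_tool", "kwargs": {"commands": [[0.7,0,0,0,0,0],[0.7,0,0,0,0,0],[0.7,0,0,0,0,0],[0.7,0,0,0,0,0],[0.3,0,0,0,0,0]]}}

```text
t: 7.1
ee_pos: [0.5305, 0.3499, 0.2554]
ee_rot: [-2.218, -2.223, 0.005]
force: [-0.2, 0.1, -0.5]
finger_gap: 0.0553
grip_force: 0.0
```

Request:
{"fn": "servo_tool", "kwargs": {"commands": [[0,0,0,0,0,0],[0,0,0,0,0,0]]}}

```text
t: 7.3
ee_pos: [0.5311, 0.3464, 0.257]
ee_rot: [2.222, 2.221, -0.005]
force: [0.1, -0.5, 0.4]
finger_gap: 0.0554
grip_force: 0.0
```

```bash
cat >> h.py <<'E'
def redtop(a,d,c,z=.082):
    P=pts(d,c);H=cv2.cvtColor(a,cv2.COLOR_RGB2HSV); h=H[...,0]
    m=(d>0)&((h<6)|(h>174))&(H[...,1]>120)&(P[...,2]>z-.005)&(P[...,2]<z+.008)
    n,L,st,ce=cv2.connectedComponentsWithStats(m.astype(np.uint8)); i=1+st[1:,4].argmax()
    k=cv2.findContours((L==i).astype(np.uint8),cv2.RETR_EXTERNAL,cv2.CHAIN_APPROX_NONE)[0][0]
    e=cv2.fitEllipse(k); return e, P[L==i].mean(0), ray(*e[0],c,z)
E
python3 - <<'E'
from h import *
s=robot.sense(); print(s['ee_pos'])
a,d,c=snap('wrist'); save(a,'wrist2.png')
print(redtop(a,d,c))
E
```

```text
[0.53106917 0.34635648 0.25702339]
(((287.1531677246094, 185.26206970214844), (30.955177307128906, 31.934329986572266), 164.560546875), array([0.51156664, 0.36760232, 0.08211314]), array([0.51154505, 0.36761991, 0.082     ]))
```

View pics/wrist2.png

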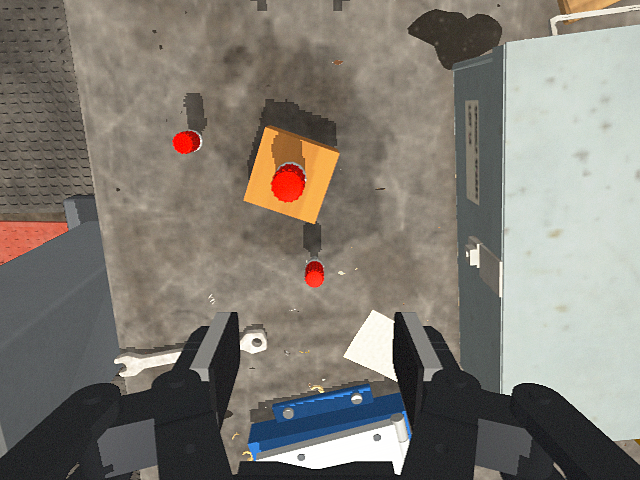

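The pin's knob is at (287,185) on the stand. The two small pins, at (187,142) and (314,273), will be clear of the fingers. Descending to grasp.

Request:
{"fn": "servo_tool", "kwargs": {"commands": [[0.21,-0.2,0.5,0,0,0],[0.21,-0.19,0.6,0,0,0],[0,0,0.7,0,0,0],[0,0,0.7,0,0,0],[0,0,0.6,0,0,0]]}}

```text
t: 7.85
ee_pos: [0.5117, 0.3662, 0.102]
ee_rot: [2.224, 2.218, -0.002]
force: [0.3, 0.3, 0.2]
finger_gap: 0.0554
grip_force: 0.0
```

Request:
{"fn": "servo_tool", "kwargs": {"commands": [[0,0,0.5,0,0,0],[0,0,0.3,0,0,0],[0,0,0.16,0,0,0],[0,0,0.1,0,0,0],[0,0,0,0,0,0]]}}

```text
t: 8.35
ee_pos: [0.5123, 0.3677, 0.0505]
ee_rot: [2.223, 2.22, -0.0]
force: [-0.2, 0.3, 0.3]
finger_gap: 0.0555
grip_force: 0.0
```

```bash
python3 -c "
from h import *
s=robot.sense(); print(s['ee_pos'],Ro.from_rotvec(s['ee_rot']).as_matrix().round(4).tolist(),s['force'])"
```

```text
[0.51229322 0.36771449 0.0504656 ] [[0.0016, 1.0, 0.0001], [1.0, -0.0016, -0.0001], [-0.0001, 0.0001, -1.0]] [-0.23552649  0.25563036  0.33407952]
```

Request:
{"fn": "servo_tool", "kwargs": {"commands": [[0,0,0,0,0,0],[0,0,0,0,0,0],[0,0,0,0,0,0],[0,0,0,0,0,0],[0,0,0,0,0,0]], "hand": -1, "force": 90}}

```text
t: 8.85
ee_pos: [0.5122, 0.3689, 0.0517]
ee_rot: [-2.222, -2.221, -0.002]
force: [-2.2, -0.3, 6.0]
finger_gap: 0.0217
grip_force: 88.1
```

Request:
{"fn": "servo_tool", "kwargs": {"commands": [[0,0,-0.2,0,0,0],[0,0,-0.4,0,0,0],[0,0,-0.6,0,0,0],[0,0,-0.6,0,0,0],[0,0,-0.4,0,0,0]]}}

```text
t: 9.35
ee_pos: [0.5129, 0.369, 0.1632]
ee_rot: [2.221, 2.22, 0.005]
force: [0.1, -0.6, -1.2]
finger_gap: 0.0218
grip_force: 88.1
```

Request:
{"fn": "servo_tool", "kwargs": {"commands": [[0,0,0,0,0,0],[0,0,0,0,0,0]]}}

```text
t: 9.55
ee_pos: [0.5122, 0.3685, 0.1604]
ee_rot: [2.222, 2.221, 0.001]
force: [0.5, -0.7, -2.0]
finger_gap: 0.0216
grip_force: 88.1
```

Run:
```python
from h import *
s=robot.sense(); print(s['ee_pos'],s['force'],s['finger_gap'])
a,d,c=snap('wrist'); save(a,'wrist3.png')
b,e,f=snap('side'); p=s['ee_pos']; u,v=proj(p,f).astype(int); print(u,v)
x0,y0=max(u-80,0),max(v-80,0)
A=cv2.resize(a,(560,420)); B=cv2.resize(b[y0:y0+150,x0:x0+80],(224,420))
save(np.hstack([A,B]),'held.png')
```

```text
[0.51217256 0.36852308 0.16036178] [ 0.4959498  -0.73747439 -2.03724423] 0.021624025215993097
324 294
```

View pics/held.png

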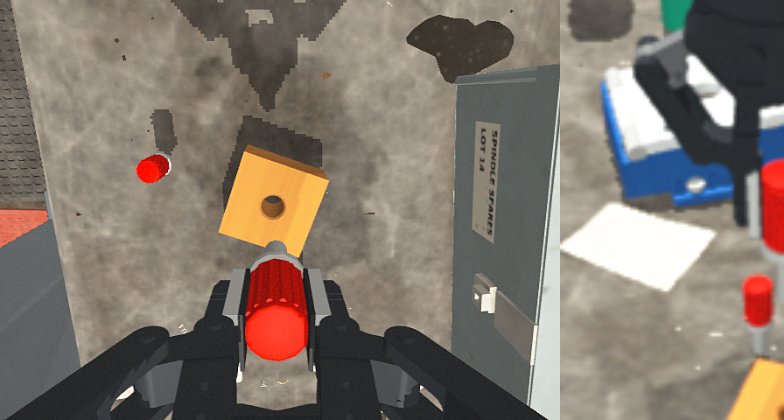

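The pin is held upright and centred between the pads: knob top at (277,335), tip at about (277,246) in the composite. The stand is empty. I'll get the offset of the pin's axis from the TCP using the wrist camera.

Run:
```python
from h import *
a=cv2.imread('pics/wrist3.png')[...,::-1]; 
s=robot.sense(); 
a,d,c=snap('wrist'); s2=s['ee_pos']
e,m,X=redtop(a,d,c,.1907); print(e,m,X,'rel',(X-s2)*1000,(m-s2)*1000)
# steel shaft tip: points near axis below collar
P=pts(d,c); q=P[(d>0)&(abs(P[...,0]-s2[0])<.02)&(abs(P[...,1]-s2[1])<.025)&(P[...,2]<s2[2]+.04)&(P[...,2]>.09)]
for z in np.arange(.11,.2,.005):
    k=q[abs(q[:,2]-z)<.0025]
    if len(k)>5: print(z.round(3),len(k),((k.min(0)-s2)*1000).round(1)[:2],((k.max(0)-s2)*1000).round(1)[:2])
```

```text
((315.6834716796875, 375.9840393066406), (71.44547271728516, 75.6021728515625), 92.40023803710938) [0.51307347 0.36776431 0.18919202] [0.5130869  0.36898053 0.1907    ] rel [ 1.93532095  1.22433769 32.03424343] [1.92189619e+00 8.12061854e-03 3.05262647e+01]
0.115 41 [-4.6 -2.4] [7.1 4. ]
0.12 102 [-4.5 -1.7] [7.  4.5]
0.125 91 [-3.9  0.6] [6.5 4.4]
0.13 23 [-1.5  3.1] [4.2 4.4]
0.145 72 [-10.7   3.1] [13.8 11.2]
0.15 562 [-10.5  -0.1] [13.8 11.7]
0.155 262 [-9.2  1. ] [13.1 10.9]
0.16 353 [-14.    4.8] [12.8 11.3]
0.165 651 [-20.    2.9] [19.3 11.4]
0.17 801 [-20.    3.5] [19.6 11.4]
0.175 899 [-19.9   3.5] [19.3 11.5]
0.18 971 [-20.    3.9] [19.4 11.7]
0.185 1226 [-19.9 -11.6] [19.4 11.7]
0.19 4512 [-19.9 -13.6] [19.4 11.7]
0.195 1485 [-16.1 -12.1] [19.4 11.7]
```

Request:
{"fn": "servo_tool", "kwargs": {"commands": [[-0.4,0,0,0,0,0],[-0.7,0,0,0,0,0],[-0.8,0,0,0,0,0],[-0.8,0,0,0,0,0],[-0.8,0,0,0,0,0]]}}

```text
t: 10.2
ee_pos: [0.5108, 0.1917, 0.1588]
ee_rot: [-2.221, -2.221, 0.004]
force: [-0.1, 0.4, -1.6]
finger_gap: 0.0216
grip_force: 88.1
```

Request:
{"fn": "servo_tool", "kwargs": {"commands": [[-0.8,0,0,0,0,0],[-0.8,0,0,0,0,0],[-0.8,0,0,0,0,0],[-0.5,0,0,0,0,0],[-0.15,0,0.2,0,0,0]]}}

```text
t: 10.7
ee_pos: [0.5119, 0.0386, 0.15]
ee_rot: [2.225, 2.217, -0.0]
force: [0.9, 0.4, -1.0]
finger_gap: 0.0217
grip_force: 88.1
```

Request:
{"fn": "servo_tool", "kwargs": {"commands": [[0,0,0.2,0,0,0],[0,0,0.1,0,0,0],[0,0,0,0,0,0],[0,0,0,0,0,0]]}}

```text
t: 11.1
ee_pos: [0.5117, 0.042, 0.1349]
ee_rot: [-2.22, -2.222, 0.001]
force: [-0.8, 0.7, -1.1]
finger_gap: 0.0222
grip_force: 88.1
```

```bash
cat >> h.py <<'E'
def pinrel(a,d,c):
    """red knob + steel shaft axis in camera-derived world"""
    P=pts(d,c); H=cv2.cvtColor(a,cv2.COLOR_RGB2HSV); h=H[...,0]
    return P,H
E
python3 - <<'E'
from h import *
for i in range(3):
    s=robot.sense(); a,d,c=snap('wrist'); p=s['ee_pos']; print('tcp',p.round(4), 'hole px',proj([.5127,.0398,.048],c).round(1))
    e,m,X=redtop(a,d,c,p[2]+.0303); print(' knobtop',e[0],m.round(4))
    P=pts(d,c)
    ok=(d>0)&(abs(P[...,0]-p[0])<.02)&(abs(P[...,1]-p[1])<.02)
    for lo,hi,r in((-.043,-.032,.006),(-.0135,-.0095,.0135)):
        q=P[ok&(P[...,2]>p[2]+lo)&(P[...,2]<p[2]+hi)]
        f=lambda v:np.hypot(q[:,0]-v[0],q[:,1]-v[1])-r
        from scipy.optimize import least_squares
        r_=least_squares(f,p[:2]-[0,.003],loss='soft_l1',f_scale=.0005); print(' axis',lo,len(q),r_.x.round(4),abs(r_.fun).mean().round(5))
save(a,'hover.png'); np.savez('hover',a=a,d=d,**{k:np.array(c[k]) for k in('camera_matrix','R','t')})
E
```

```text
tcp [0.5117 0.042  0.1349] hole px [314.2 255.1]
 knobtop (315.7010192871094, 374.5782470703125) [0.5136 0.0424 0.1652]
 axis -0.043 217 [0.5131 0.0399] 0.00018
 axis -0.0135 166 [0.5133 0.0397] 0.00022
tcp [0.5119 0.042  0.1352] hole px [313.5 254.8]
 knobtop (315.7669677734375, 374.7176208496094) [0.5139 0.0423 0.1656]
 axis -0.043 211 [0.5134 0.0397] 0.00017
 axis -0.0135 178 [0.5136 0.0396] 0.00023
tcp [0.5122 0.0418 0.1355] hole px [313.1 254.4]
 knobtop (315.81475830078125, 374.5718994140625) [0.514  0.0421 0.1658]
 axis -0.043 216 [0.5136 0.0396] 0.00017
 axis -0.0135 182 [0.5138 0.0394] 0.00024
```

View pics/hover.png

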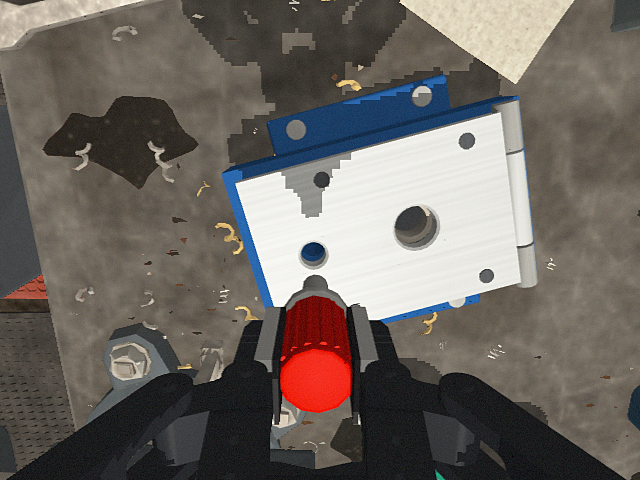

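The hole at (314,255) is clear, and the pin tip at (316,278) lies just on the -y side of it in perspective. I'll compare the hole and the pin axis in the same frame.

Run:
```python
from h import *
z=np.load('hover.npz'); a,d=z['a'],z['d']; c=dict(camera_matrix=z['camera_matrix'],R=z['R'],t=z['t'])
P=pts(d,c); q=P[225:285,265:285].reshape(-1,3); print('leaf z near',np.median(P[230:245,340:360].reshape(-1,3),0),np.median(P[255:265,330:345].reshape(-1,3),0))
print(hole(a,c,314,252,.048,20))
g=a[235:285,290:345].copy(); 
# rim by chamfer: non-white mask
H=cv2.cvtColor(a,cv2.COLOR_RGB2HSV); m=((H[...,2]<215)).astype(np.uint8)[236:274,295:335]
k=max(cv2.findContours(m,0,1)[0],key=cv2.contourArea); e=cv2.fitEllipse(k); print('rim',e, ray(e[0][0]+295,e[0][1]+236,c,.048))
print('tip top px->', ray(316,277,c,.0877))
```

```text
leaf z near [0.53308767 0.04992685 0.04717105] [0.52628886 0.0366811  0.04790877]
((312.9145908355713, 253.8137607574463), (23.320737838745117, 24.536191940307617), array([0.51257903, 0.04014149, 0.048     ]))
rim ((18.4588565826416, 19.3017578125), (26.951955795288086, 29.04412269592285), 72.05113220214844) [0.51288718 0.03925005 0.048     ]
tip top px-> [0.51424677 0.04227668 0.0877    ]
```

Request:
{"fn": "servo_tool", "kwargs": {"commands": [[0,-0.02,0.2,0,0,0],[0,0,0.2,0,0,0],[0,0,0.2,0,0,0],[0,0,0.1,0,0,0],[0,0,0,0,0,0]]}}

```text
t: 11.75
ee_pos: [0.5098, 0.0408, 0.099]
ee_rot: [-2.221, -2.22, 0.003]
force: [-0.2, 0.2, -0.8]
finger_gap: 0.0215
grip_force: 88.2
```

Run:
```python
from h import *
for i in range(2): 
    s=robot.sense(); print(s['ee_pos'],s['force']); a,d,c=snap('wrist')
save(cv2.resize(a[200:320,250:390],None,fx=4,fy=4,interpolation=cv2.INTER_CUBIC),'near.png')
```

```text
[0.50976857 0.04079294 0.09899921] [-0.16777961  0.1628348  -0.82419028]
[0.51031007 0.040834   0.09962733] [ 0.71493954  0.45502814 -1.63937097]
```

View pics/near.png

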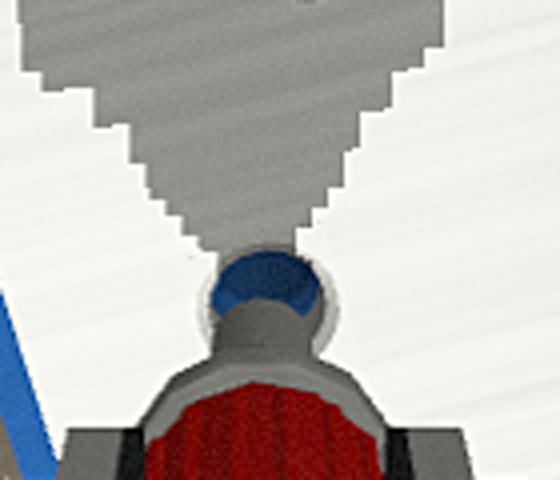

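The tip is over the hole: shaft centred at about (264,320), rim centred at about (268,310) in the crop. That's within about 0.5 mm, so I'll lower gently.

Request:
{"fn": "servo_tool", "kwargs": {"commands": [[0,0.008,0.06,0,0,0],[0,0,0.06,0,0,0],[0,0,0.06,0,0,0],[0,0,0,0,0,0]]}}

```text
t: 12.25
ee_pos: [0.5109, 0.0409, 0.0909]
ee_rot: [-2.222, -2.22, 0.001]
force: [0.1, -0.5, -1.0]
finger_gap: 0.0219
grip_force: 88.2
```

Request:
{"fn": "servo_tool", "kwargs": {"commands": [[0,0,0.06,0,0,0],[0,0,0.06,0,0,0],[0,0,0,0,0,0]]}}

```text
t: 12.55
ee_pos: [0.5108, 0.0409, 0.0848]
ee_rot: [-2.222, -2.22, 0.001]
force: [-0.4, -0.1, -1.4]
finger_gap: 0.022
grip_force: 88.2
```

Request:
{"fn": "servo_tool", "kwargs": {"commands": [[0,0,0.06,0,0,0],[0,0,0.06,0,0,0],[0,0,0.04,0,0,0],[0,0,0,0,0,0]]}}

```text
t: 12.95
ee_pos: [0.5109, 0.0409, 0.0769]
ee_rot: [-2.222, -2.22, 0.001]
force: [-0.2, -0.1, -0.6]
finger_gap: 0.0216
grip_force: 88.2
```

Request:
{"fn": "servo_tool", "kwargs": {"commands": [[0,0,0.06,0,0,0],[0,0,0.06,0,0,0],[0,0,0.04,0,0,0],[0,0,0,0,0,0]]}}

```text
t: 13.35
ee_pos: [0.5109, 0.0409, 0.0689]
ee_rot: [-2.222, -2.22, 0.001]
force: [-0.4, 0.5, -0.9]
finger_gap: 0.0214
grip_force: 88.2
```

Request:
{"fn": "servo_tool", "kwargs": {"commands": [[0,0,0.06,0,0,0],[0,0,0.06,0,0,0],[0,0,0.04,0,0,0],[0,0,0,0,0,0]]}}

```text
t: 13.75
ee_pos: [0.5112, 0.0409, 0.0611]
ee_rot: [-2.222, -2.221, 0.0]
force: [0.1, -0.4, -1.8]
finger_gap: 0.0218
grip_force: 88.3
```

Request:
{"fn": "servo_tool", "kwargs": {"commands": [[0,0,0.04,0,0,0],[0,0,0.04,0,0,0],[0,0,0.04,0,0,0],[0,0,0,0,0,0]]}}

```text
t: 14.15
ee_pos: [0.5109, 0.0408, 0.0551]
ee_rot: [-2.222, -2.221, 0.001]
force: [-2.2, -0.1, 1.5]
finger_gap: 0.0221
grip_force: 88.7
```

Request:
{"fn": "servo_tool", "kwargs": {"commands": [[0,0,0.02,0,0,0],[0,0,0.02,0,0,0],[0,0,0,0,0,0]]}}

```text
t: 14.45
ee_pos: [0.5109, 0.0408, 0.0536]
ee_rot: [-2.222, -2.221, 0.001]
force: [-3.9, -0.9, 6.1]
finger_gap: 0.022
grip_force: 89.2
```

Request:
{"fn": "servo_tool", "kwargs": {"commands": [[0,0,0.02,0,0,0],[0,0,0,0,0,0]]}}

```text
t: 14.65
ee_pos: [0.5108, 0.0408, 0.0534]
ee_rot: [2.222, 2.221, -0.0]
force: [-5.0, -0.8, 12.3]
finger_gap: 0.0217
grip_force: 90.1
```

Request:
{"fn": "servo_tool", "kwargs": {"commands": [[0,0,0.02,0,0,0],[0,0,0,0,0,0]]}}

```text
t: 14.85
ee_pos: [0.5108, 0.0408, 0.0533]
ee_rot: [2.222, 2.22, 0.0]
force: [-7.0, -1.2, 18.9]
finger_gap: 0.0215
grip_force: 90.9
```

Request:
{"fn": "servo_tool", "kwargs": {"commands": [[0,0,0.02,0,0,0],[0,0,0,0,0,0],[0,0,0,0,0,0]]}}

```text
t: 15.15
ee_pos: [0.5108, 0.0408, 0.0531]
ee_rot: [2.222, 2.22, 0.001]
force: [-9.0, -1.6, 26.2]
finger_gap: 0.0218
grip_force: 91.7
```

Run:
```python
from h import *
J=np.array([.551,.0538])
s=robot.sense(); print(s['ee_pos'],s['force'],s['grip_force'])
for n in('wrist','side'):
    a,d,c=snap(n); P=pts(d,c); H=cv2.cvtColor(a,cv2.COLOR_RGB2HSV)
    m=(d>0)&(H[...,1]<40)&(H[...,2]>150)&(P[...,2]>.03)&(P[...,2]<.055)&(P[...,1]<.12)&(P[...,1]>-.01)&(P[...,0]<.61)&(P[...,0]>.48)
    q=P[m]; print(n,len(q),np.linalg.lstsq(np.c_[q[:,:2],np.ones(len(q))],q[:,2],rcond=None)[0],q[:,2].mean())
    if n=='side':save(cv2.resize(a[170:320,230:400],None,fx=4,fy=4,interpolation=cv2.INTER_CUBIC)[:600],'end.png')
```

```text
[0.51083985 0.04079797 0.05310686] [-8.97522198 -1.60075448 26.1725813 ] 91.66245749598602
wrist 38238 [2.73117896e-03 4.84777997e-05 3.88675505e-02] 0.04043306423740427
side 1660 [ 0.00379915 -0.02116644  0.03918864] 0.03985501329699686
```

View pics/end.png

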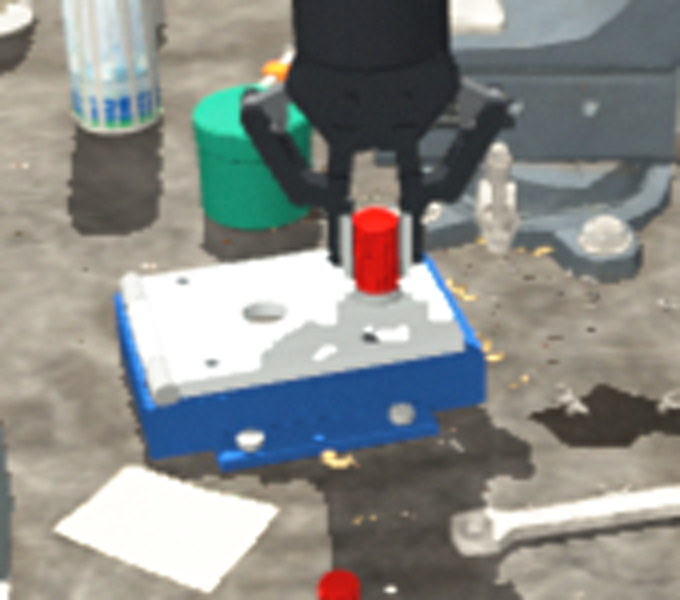

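The picture shows the leaf lying flat on the base, with a wrist-depth slope of 0.003 rad. The pin is gripped at (376,250) with its collar on the leaf. The fingers are about 13 mm above the plate, and the push is about 26 N. Handing in.

```bash
python3 -c "
from h import *
print(robot.sign_off())"
```

```text
the job is handed in; nothing more can be done
None
```

The job is handed in, with no verdict shown: the leaf is shut and the pin is about 25 mm into the base hole, still gripped and pressed at about 26 N, with only the pin touching the jig and the wrench, tin and C-clamp untouched.

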